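Load an enclosure cover rim-down into the drilling nest

TASK

Take the longer of the two black plastic covers off its wooden rest and lay it in the pocket of the aluminium drilling nest with its open, rimmed side down and its closed flat face up, fully home on the pocket's floor, and let go of it. Leave the shorter cover leaning on its own rest, and do not knock the bottle over.

Things in the scene. Friction and masses are not known exactly. Their poses are not given: they have to be found in the camera images.
- cover: Longer black plastic cover: hollow lid 110 mm (x) by 60 (y) by 30 deep (z), walls 3 mm, 0.1 kg. Origin at mid-length, width and depth; +z out of the closed face, open rim on the -z side. At first it stands on a short end on its rest, leaning back 20 degrees from upright, rim to the board, closed face out, +x up the board, centre 85 mm above the bench. Its long sides are free for the fingers.
- short_cover: The shorter cover: the same make, 75 mm long (x), 60 mm wide, 30 mm deep, same origin and axes, leaning in the same way on the other rest. It stays where it is.
- rest: Fixed plywood rest that holds the longer cover: base 120 x 80 x 12 mm, from 45 mm before to 75 mm behind the origin (on the bench), front is -x. Back board 40 mm wide, leaning 20 degrees back to +x, top 145 mm above the bench; square to it a ledge 56 mm wide carries the cover, with a lip 6 mm high 3 mm in front of the closed face.
- other_rest: An identical rest, which holds the shorter cover. Same origin and axes.
- nest: Fixed aluminium nest 142 (x) by 90 (y) by 44 mm high, origin under its centre on the bench, z up. Level pocket in its top: 118 (x) by 66 (y) by 14 mm deep, floor at 30 mm; a cover fully home has its centre 45 mm above the bench. Its long sides are cut away to the bench over the middle 68 mm (a 52 mm wide block is left there), so fingers on the cover's long sides can go down.
- nest_floor (a point): Centre of the pocket's floor, 30 mm above the bench; axes as the nest.
- bottle: Clear plastic bottle with a red cap, 66 mm in diameter, 190 mm high, standing on the bench; origin under its foot, z up.
Not all that is in view belongs to the job. What is shaped like the cover but orange or purple is not meant.

How it is judged:
At the end, for the whole second after the job is handed in: The longer cover rests released in the pocket, closed face up: level within 5 degrees, centre within 8 mm of the pocket's and 12 to 19 mm above its floor, lengths aligned within 8 degrees. The shorter cover is within 20 mm of its start; the bottle leans under 11 degrees (angle between cover's own z axis and vertical below 0.09 rad and horizontal distance between cover and nest_floor below 0.008 m and z of cover in the frame of nest_floor between 0.012 and 0.019 m and angle between the x axis of cover and the x axis of nest, either way round below 0.15 rad and linear speed of cover below 0.02 m/s and distance of short_cover from where it was at the start of the episode below 0.02 m and angle between bottle's own z axis and vertical below 0.2 rad); the robot touches nothing.
It fails at once if the shorter cover is moved off its rest (more than 30 mm) (distance of short_cover from where it was at the start of the episode above 0.03 m).
It fails at once if the bottle is knocked over (angle between bottle's own z axis and vertical above 0.5 rad).
It also fails if it takes over 45 s, if anything falls off the work surface, if the arm or the gripper's body presses on something with over 40 N, if the wrist force passes 120 N, or if a joint passes its speed limit or range.

ROBOT

A 6-joint arm with a two-finger parallel gripper is mounted at the origin on the work surface. World frame = base frame: x ahead of the robot, y to its left, z up, the work surface at z = 0. Lengths are in m, angles in rad, forces in N, time in s.
With the tool pointing down it reaches from about 0.325 to 0.75 m from the base axis. Payload 7.6 kg.
Tool frame: the origin (TCP) lies at the very end of the fingers, on their centre line; the grasp point (between the pads) lies 19 mm behind it; z points along the fingers, y is the line along which they close (so a half turn about z gives the same grasp; the last joint's range is limited). The gripper opens to 85 mm and grips with 20 to 120 N. Pads are 22 mm wide; open, the fingers measure 114 mm over their backs; the gripper's body (76 mm by 85 mm) begins 54 mm behind the grasp point. The pads swing forward as they close: fully open they stand 13 mm farther back than shut.
Start: joints at [-0.07, 0.052, 1.401, -0, 1.689, -0.07], TCP at [0.525, 0, 0.231] pointing down, gripper open.
Joint ranges: [-2.9, 2.9], [-0.91, 2.17], [0.12, 2.37], [-1.06, 4.2], [0.26, 2.73], [-2.93, 2.93]. Speed limits (rad/s): [2.57, 2.57, 3.01, 3.14, 3.14, 3.14].

INTERFACE

Orientations are given as a unit quaternion [x, y, z, w].
In Python, from station import readout, cams, finish_job gives the robot as it stands.
- The arm moves only by the tool jog_arm, never from a script. Its argument "rows" is a list of rows, each a list of 7 numbers: the turn, a rotation vector about the tool's x, y, z as a fraction of full scale, then the shift along the tool's x, y, z as a fraction of full scale, then the opening, from -1 (shut) to 1 (fully open). A call has 1 to 5 rows; each row is the pose to reach, as a shift and turn from the pose commanded when the call began, along the tool's axes at that moment; what a row does not reach only later rows make up. Full scale, the value 1, is 0.25 m for a shift and 2 rad for a turn. A row lasts 1/8 s, in which the tool goes at most 62.5 mm and 10.7 degrees, less where a joint would pass 70% of its speed; a pose out of reach is approached as far as the arm can. A call with a number of a shift or a turn outside -1 to 1 is refused whole. A call with a gripper value outside its range is refused whole. The fingers move at their own pace and stop on an object; the grip force is fixed at half the most. Time passes only in rows, so rows that repeat a pose let the fingers close. It gives the time, the measured TCP pose, the force, the opening and the grip force at its end, in the units of the state.
- readout.observe(): the state, without advancing time (a new reading comes with each control period).
- cams.grab_frame(name): name is "scene" or "side" or "wrist"; returns the picture (400x640x3 uint8, red, green, blue); there is no depth.
- cams.camera_model(name): a dict with "fx", "fy", "cx", "cy" (pixels), "distortion" ([k1, k2, p1, p2, k3] as OpenCV has them; the pictures are not rectified), "pose" (4x4, takes a point from camera to world coordinates). Camera axes: x right, y up, looking along -z (the intrinsics and any distortion apply to the point x, -y, -z); pixel columns grow to the right and rows downward; lengths in m; the calibration is good to about 2 mm. A picture is of the moment at which its call begins: read the wrist's pose just before it. camera_model takes no time and is no camera call; for the wrist camera it gives the pose at the moment of the call.
- finish_job(): hands the job in; it is judged then, once.
The state is a dict: "t": time; "qpos": joint angles; "joint_vel": joint speeds; "tau": joint torques, N m; "ee_pos": TCP position; "eef_rot": TCP orientation; "ft_force": force on the tool from outside, world axes, zero at the start; "wrist_torque": the same for the moment, N m; "finger_gap": opening from 0.0 (shut) to 1.0 (fully open); "grip_force": force on a finger pad.
Only numpy, scipy, OpenCV 4.12 (cv2) and the standard library are available. Lean on these libraries where they do the work, as an engineer would, in place of code of your own. Each camera call takes 0.05 s, during which the arm holds its last target. There are 200 camera calls.

## Working session

There is one attempt and no reset: what is moved stays moved. The work goes in short steps, Python scripts to look and compute and a tool call to move; the robot and the scene stay as the last step left them, time stands still between calls to the robot, and variables do not carry over. Pictures are saved under pics/ and viewed, at most 10 in all, crops included, and the job is handed in when it is done.

Besides the shell and the picture viewer there is one more tool, called in YAML: its name, and indented under it one key for each argument. jog_arm: Moves the arm, as the interface text tells. Its arguments: {"type":"object","properties":{"rows":{"type":"array","items":{"type":"array","items":{"type":"number"}}}},"required":["rows"]}

```bash
mkdir -p pics
python3 - <<'E'
from station import readout,cams
import cv2,json
for n in("scene","side"):
    cv2.imwrite(f"pics/{n}0.png",cams.grab_frame(n)[:,:,::-1])
    m=cams.camera_model(n);print(n,m)
print(readout.observe())
E
```

```text
scene {'fx': 469.2679724582293, 'fy': 469.2679724582293, 'cx': 322.324301483552, 'cy': 201.17899671858189, 'distortion': array([-0.1385807,  0.       ,  0.       ,  0.       ,  0.       ]), 'pose': array([[ 0.54610218, -0.69429443,  0.46875117,  1.0477945 ],
       [ 0.83759418,  0.46218029, -0.29124793, -0.2499143 ],
       [-0.01443573,  0.55167438,  0.83393464,  1.14459507],
       [ 0.        ,  0.        ,  0.        ,  1.        ]])}
side {'fx': 466.0197444357115, 'fy': 466.0197444357115, 'cx': 317.01706867408336, 'cy': 197.09013671747556, 'distortion': array([0.02425654, 0.        , 0.        , 0.        , 0.        ]), 'pose': array([[ 0.93690989,  0.25507549, -0.2390321 ,  0.08236336],
       [-0.34912927,  0.71714459, -0.60316862, -0.80586956],
       [ 0.01756704,  0.64856775,  0.76095418,  1.23879285],
       [ 0.        ,  0.        ,  0.        ,  1.        ]])}
{'t': 0.1, 'qpos': array([-7.03292059e-02,  5.27941079e-02,  1.40161325e+00,  1.40903180e-05,
        1.68860624e+00, -7.03109763e-02]), 'joint_vel': array([ 0.00022855, -0.00126342, -0.00120179, -0.00027767,  0.00088362,
       -0.00208102]), 'tau': array([ 2.37367596e-03, -3.82580674e+01, -3.60984743e+01, -5.21182415e-05,
        4.78979055e-03, -6.69374316e-06]), 'ee_pos': array([5.24733799e-01, 3.03006103e-05, 2.30551028e-01]), 'eef_rot': array([ 7.07112466e-01,  7.07100740e-01, -4.60558127e-04, -5.41025548e-04]), 'ft_force': array([-0.2452329,  0.2366453,  0.6112757]), 'wrist_torque': array([ 0.02824252,  0.03465184, -0.0071918 ]), 'grip_force': 0.0, 'finger_gap': 0.9968186907177339}
```

View pics/scene0.png

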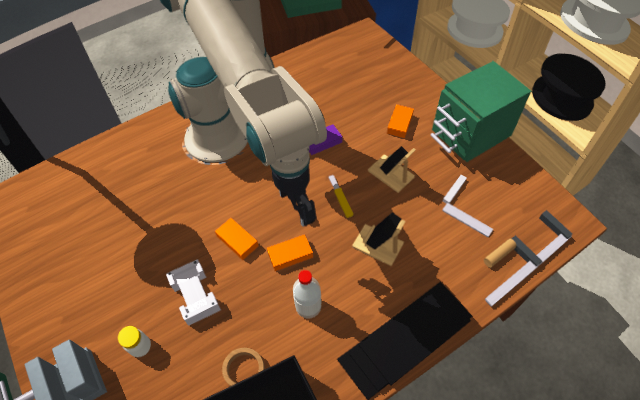

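View pics/side0.png

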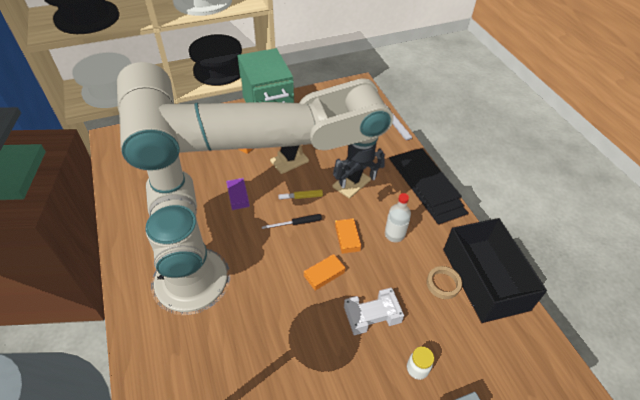

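Scene view: there are two black covers on rests, A at about (397,160) and B at about (384,232). The nest is at (193,292) and the bottle at (307,297). In the side view A is at (290,155) and the gripper hides B. B looks longer, so I'll enlarge to confirm.

Run:
```python
import cv2,numpy as np
a=cv2.imread("pics/scene0.png")
r=lambda x,y,w,h,s:cv2.resize(a[y:y+h,x:x+w],None,fx=s,fy=s,interpolation=cv2.INTER_CUBIC)
c=np.hstack([r(345,135,80,120,5),r(155,245,80,120,5)[:, :400]])
cv2.imwrite("pics/crop1.png",c);print(c.shape)
```

```text
(600, 800, 3)
```

View pics/crop1.png

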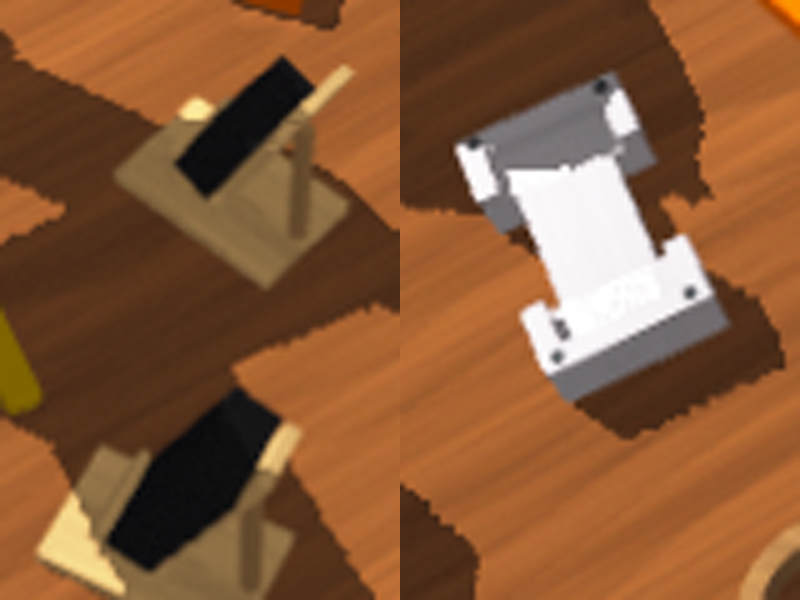

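B's cover reaches nearly to the top of its board, while A's ends well short of its own. So B at scene (384,232) is the longer cover. Next I'll locate everything.

```bash
cat > h.py <<'E'
import numpy as np,cv2
from station import cams
from scipy.optimize import least_squares
from scipy.spatial.transform import Rotation as R
M={n:cams.camera_model(n) for n in("scene","side")}
def K(m):return np.array([[m["fx"],0,m["cx"]],[0,m["fy"],m["cy"]],[0,0,1.]])
F=np.diag([1,-1,-1.])
def proj(m,P):
    Rc=F@m["pose"][:3,:3].T
    return cv2.projectPoints(np.atleast_2d(P).astype(float),cv2.Rodrigues(Rc)[0],-Rc@m["pose"][:3,3],K(m),m["distortion"])[0][:,0]
def plane(m,uv,z):
    p=cv2.undistortPoints(np.array(uv,float).reshape(-1,1,2),K(m),m["distortion"])[:,0]
    d=np.c_[p,np.ones(len(p))]@(m["pose"][:3,:3]@F).T;o=m["pose"][:3,3]
    return o+d*((z-o[2])/d[:,2])[:,None]
def pose(x,y,yaw,P):return R.from_euler('z',yaw).apply(P)+[x,y,0]
def fit(obs,x0):
    # obs: list of (model, pts3 in object frame, uv)
    f=lambda s:np.concatenate([(proj(m,pose(*s,P))-uv).ravel() for m,P,uv in obs])
    r=least_squares(f,x0,loss='soft_l1');return r.x,np.round(r.fun,1)
NEST=np.array([[-71,45,44],[-71,-45,44],[71,-45,44],[71,45,44]])/1e3
BASE=np.array([[-45,40,12],[75,40,12],[75,-40,12],[-45,-40,12]])/1e3
E
python3 - <<'E'
from h import *
s=M["scene"]
print(plane(s,[(166.4,274.6),(197.4,259.4),(217.4,304.4),(185.4,320)],.044).round(3))
print("A",plane(s,[(368,170.6),(384,154.6),(398.6,192.6),(415,176.6)],.012).round(3))
print("B",plane(s,[(352.6,245.6),(365.6,224.4),(404,242.4)],.012).round(3))
print("bottle cap",plane(s,[(305,277)],.185).round(3), plane(M["side"],[(404,198)],.185).round(3))
E
```

```text
[[ 0.396 -0.33   0.044]
 [ 0.401 -0.241  0.044]
 [ 0.543 -0.252  0.044]
 [ 0.536 -0.338  0.044]]
A [[0.395 0.321 0.012]
 [0.372 0.4   0.012]
 [0.51  0.348 0.012]
 [0.491 0.426 0.012]]
B [[0.578 0.135 0.012]
 [0.544 0.204 0.012]
 [0.649 0.258 0.012]]
bottle cap [[ 0.656 -0.057  0.185]] [[ 0.656 -0.061  0.185]]
```

jog_arm:
  rows:
    - [0, 0, 0.16, 0, -0.1, -0.2, 1]
    - [0, 0, 0.32, 0, -0.2, -0.4, 1]
    - [0, 0, 0.4, 0, -0.3, -0.4, 1]
    - [0, 0, 0.4, 0, -0.3, -0.4, 1]
    - [0, 0, 0.4, 0, -0.3, -0.4, 1]

```text
t: 0.72
ee_pos: [0.4497, 0.0, 0.3312]
eef_rot: [0.927, 0.374, 0.0, -0.0]
ft_force: [0.9, -0.4, 0.0]
finger_gap: 0.999
grip_force: 0.0
```

Run:
```python
from station import readout,cams
import cv2
o=readout.observe();print(o["qpos"].round(4),o["ee_pos"].round(4),o["eef_rot"].round(4),o["t"])
a=cams.grab_frame("side")[:,:,::-1];b=cams.grab_frame("scene")[:,:,::-1]
cv2.imwrite("pics/side1.png",a);cv2.imwrite("pics/scene1.png",b)
import numpy as np
c=np.hstack([cv2.resize(a[120:240,225:385],None,fx=4.375,fy=4.375,interpolation=cv2.INTER_CUBIC)])
cv2.imwrite("pics/crop2.png",c)
```

```text
[-0.0821 -0.1598  1.4076  0.      1.8938  0.7211] [0.4497 0.     0.3312] [ 0.9272  0.3745  0.     -0.    ] 0.725
```

View pics/crop2.png

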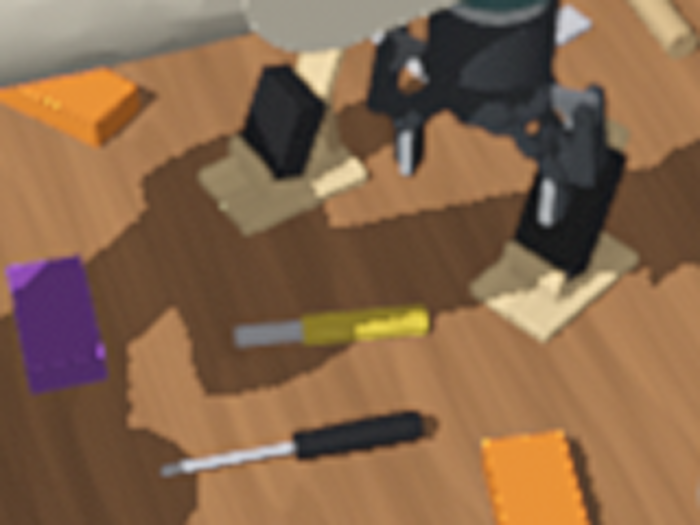

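```bash
cat >> h.py <<'E'
def cov(lx,pts,x=0):
    Rm=R.from_matrix(np.array([[np.sin(.349),0,-np.cos(.349)],[0,1,0],[np.cos(.349),0,np.sin(.349)]]))
    return Rm.apply(np.array(pts)*[lx/2,.03,.015])+[x,0,.085]
E
python3 - <<'E'
from h import *
s,d=M["scene"],M["side"]
x,r=fit([(s,BASE[[0,3,1]],[(365.6,224.4),(352.6,245.6),(404,242.4)]),(d,BASE[[0,3,2]],[(332.4,185.6),(349.6,198.2),(370.8,179.9)])],[.6,.19,.46]);print("restB",x.round(4),r)
C=[(a,b,c) for a in(-1,1) for b in(-1,1) for c in(-1,1)]
y,r=fit([(d,cov(.11,[(-1,-1,1),(-1,1,1),(1,-1,1)]),[(355.3,182.9),(343.2,175.5),(367.9,155.4)])],x);print("cover side fit",y.round(4),r)
for c,p in zip(C,proj(s,pose(*y,cov(.11,C)))):print(c,p.round(1))
n,r=fit([(s,NEST,[(166.4,274.6),(185.4,320),(217.4,304.4),(197.4,259.4)])],[.47,-.29,-.05]);print("nest?",n,r)
n,r=fit([(s,NEST[[1,2,3,0]],[(166.4,274.6),(185.4,320),(217.4,304.4),(197.4,259.4)])],[.47,-.29,-.05]);print("nest",n,r)
print(proj(d,pose(*n,NEST)).round(0))
E
```

```text
restB [0.599  0.188  0.4578] [-0.6 -0.7 -1.3 -0.1 -0.3  0.2  0.3 -1.4  0.2 -2.   0.8 -1.9]
cover side fit [0.6263 0.2019 0.528 ] [ 1.7  0.1  0.  -0.6 -1.8  0.5]
(-1, -1, -1) [377.4 251.9]
(-1, -1, 1) [367.9 246. ]
(-1, 1, -1) [386.  234.3]
(-1, 1, 1) [376.8 228.4]
(1, -1, -1) [394.9 238.5]
(1, -1, 1) [384.8 232.1]
(1, 1, -1) [403.8 219.8]
(1, 1, 1) [393.9 213.5]
nest? [ 0.46978796 -0.29134026  1.14170509] [ -2.2   2.4 -21.9 -10.5   1.9  -2.1  20.6  10.6]
nest [ 0.46893749 -0.29013782 -0.06916633] [-0.4 -0.2 -0.5  0.4  0.7 -0.3  0.2  0. ]
[[345. 298.]
 [356. 327.]
 [404. 314.]
 [392. 286.]]
```

Run:
```python
from h import *
s,d=M["scene"],M["side"]
O=[(s,BASE[[0,3,1]],[(365.6,224.4),(352.6,245.6),(404,242.4)]),(d,BASE[[0,3,2]],[(332.4,185.6),(349.6,198.2),(370.8,179.9)])]
Q=[(d,[(-1,-1,1),(-1,1,1),(1,-1,1)],[(355.3,182.9),(343.2,175.5),(367.9,155.4)]),(s,[(1,1,1),(1,1,-1),(-1,-1,-1),(-1,-1,1)],[(392,213),(401,220.6),(375,249),(366.6,243)])]
f=lambda v:np.concatenate([(proj(m,pose(*v[:3],P))-u).ravel() for m,P,u in O]+[(proj(m,pose(*v[:3],cov(.11,P,v[3])))-u).ravel() for m,P,u in Q])
r=least_squares(f,[.6,.19,.46,.02],loss='soft_l1');print(r.x.round(4),r.fun.round(1));v=r.x
print("cover centre",pose(*v[:3],[[v[3],0,.085]]).round(4))
print("only cover",fit([(m,cov(.11,P),u) for m,P,u in Q],[.62,.2,.46]))
n=[.469,-.29,-.069]
```

```text
[0.599  0.1881 0.4604 0.0255] [-0.6 -0.7 -1.3 -0.  -0.3  0.1  0.3 -1.3  0.2 -2.   0.8 -2.  -0.1  0.9
 -1.  -0.5 -2.9  1.7  0.7  0.1  1.3 -0.6 -0.   1.7 -0.7  1.2]
cover centre [[0.6219 0.1994 0.085 ]]
only cover (array([0.62184562, 0.19941755, 0.46707129]), array([-0. ,  0.9, -1. , -0.4, -2.9,  1.7,  0.7,  0.1,  1.3, -0.7,  0. ,
        1.7, -0.7,  1.3]))
```

jog_arm:
  rows:
    - [0, 0, 0.15, 0, 0, 0, 1]
    - [0, 0, 0.15, 0, 0, 0, 1]

```text
t: 1.08
ee_pos: [0.45, 0.0, 0.331]
eef_rot: [0.973, 0.232, -0.0, -0.0]
ft_force: [0.4, 0.2, -0.2]
finger_gap: 1.001
grip_force: 0.0
```

jog_arm:
  rows:
    - [0, 0.09, 0, 0, 0, 0, 1]
    - [0, 0.18, 0, 0, 0, 0, 1]
    - [0, 0.26, 0, 0, 0, 0, 1]
    - [0, 0.26, 0, 0, 0, 0, 1]

```text
t: 1.58
ee_pos: [0.4488, -0.0008, 0.3303]
eef_rot: [0.94, 0.225, 0.249, -0.06]
ft_force: [0.0, 0.4, 0.6]
finger_gap: 0.999
grip_force: 0.0
```

Run:
```python
from station import readout
from scipy.spatial.transform import Rotation as R
o=readout.observe();print(o["qpos"].round(4),o["ee_pos"].round(4),R.from_quat(o["eef_rot"]).as_matrix().round(4),o["t"])
```

```text
[-0.3051 -0.5185  1.7582  0.3545  1.5179  0.8472] [ 0.4488 -0.0008  0.3303] [[ 0.7747  0.452   0.4422]
 [ 0.3926 -0.892   0.2241]
 [ 0.4957 -0.     -0.8685]] 1.575
```

```bash
cat > kin.py <<'E'
import numpy as np
from scipy.optimize import least_squares
from scipy.spatial.transform import Rotation as R
rz=lambda a:R.from_euler('z',a);ry=lambda a:R.from_euler('y',a)
def fk(q,k):
    a,h,L1,L2,T,dy,e=k
    A=rz(q[0])*ry(q[1]);B=A*ry(q[2]);W=B*rz(q[3])*ry(q[4])
    p=rz(q[0]).apply([a,dy,h])+A.apply([0,0,L1])+B.apply([e,0,L2])+W.apply([0,0,T])
    return p,W*rz(q[5]+np.pi/2)
D=[([-.0703292,.0527941,1.4016133,0,1.688606,-.070311],[.5247338,.00003,.230551]),
([-.0821,-.1598,1.4076,0,1.8938,.7211],[.4497,0,.3312]),([-.3051,-.5185,1.7582,.3545,1.5179,.8472],[.4488,-.0008,.3303])]
K=least_squares(lambda k:np.r_[np.concatenate([fk(q,k)[0]-p for q,p in D]),1e-3*(k-[0,.2,.25,.5,.25,.037,0])],[0,.2,.25,.5,.25,.037,0]).x
lo=np.array([-2.9,-.91,.12,-1.06,.26,-2.93]);hi=np.array([2.9,2.17,2.37,4.2,2.73,2.93])
def ik(p,Rt,seeds=60,q0=None):
    best=None;rng=np.random.default_rng(0)
    f=lambda q:np.r_[(fk(q,K)[0]-p)*5,(Rt.inv()*fk(q,K)[1]).as_rotvec()]
    S=[q0] if q0 is not None else rng.uniform(np.maximum(lo,[-1,-.9,.5,-1,.3,-2.9]),np.minimum(hi,[1,1,2.3,4.2,2.7,2.9]),(seeds,6))
    out=[]
    for s in S:
        r=least_squares(f,np.clip(s,lo+1e-4,hi-1e-4),bounds=(lo,hi));
        if r.cost<1e-7 and not any(np.allclose(r.x,o,atol=.02) for o in out):out.append(r.x)
        if best is None or r.cost<best[0]:best=(r.cost,r.x)
    return out,best
def tool(yaw,pitch,flip=1):
    # pitch: below horizontal; tool x up/forward (flip=1)
    z=np.array([np.cos(pitch)*np.cos(yaw),np.cos(pitch)*np.sin(yaw),-np.sin(pitch)])
    x=flip*np.array([np.sin(pitch)*np.cos(yaw),np.sin(pitch)*np.sin(yaw),np.cos(pitch)])
    return R.from_matrix(np.c_[x,np.cross(z,x),z])
E
python3 - <<'E'
from kin import *
print(K.round(4),[np.round((fk(q,K)[0]-p)*1e3,2) for q,p in D])
print(fk(D[2][0],K)[1].as_matrix().round(3))
C=np.array([.622,.1995,.085])
for f in(1,-1):
 for pd in(20,25,30,35,40,45,50):
  Rt=tool(.462,np.radians(pd),f);z=Rt.as_matrix()[:,2]
  for off in(.019,-.08):
    o,b=ik(C+off*z,Rt,25);print(f,pd,off,[x.round(2).tolist() for x in o] or ("none",b[0].round(5),b[1].round(2)))
E
```

```text
[-0.      0.2065  0.3529  0.4962  0.2803  0.0369  0.1064] [array([-0.  , -0.01, -0.  ]), array([-0.01,  0.01,  0.02]), array([ 0.01, -0.  , -0.02])]
[[ 0.775  0.452  0.442]
 [ 0.393 -0.892  0.224]
 [ 0.496 -0.    -0.868]]
1 20 0.019 [[0.13, 0.2, 1.99, 2.25, 0.4, -0.83]]
1 20 -0.08 [[0.04, -0.14, 2.25, 1.94, 0.43, -0.56]]
1 25 0.019 [[0.14, 0.17, 1.97, 1.94, 0.31, -0.53]]
1 25 -0.08 [[0.05, -0.19, 2.22, 1.55, 0.37, -0.16]]
1 30 0.019 [[0.15, 0.15, 1.94, 1.49, 0.27, -0.08]]
1 30 -0.08 [[0.07, -0.21, 2.17, 1.12, 0.38, 0.27]]
1 35 0.019 [[0.15, 0.14, 1.91, 1.02, 0.3, 0.39]]
1 35 -0.08 [[0.09, -0.21, 2.11, 0.79, 0.44, 0.61]]
1 40 0.019 [[0.16, 0.14, 1.86, 0.68, 0.37, 0.73]]
1 40 -0.08 [[0.1, -0.19, 2.04, 0.56, 0.53, 0.84]]
1 45 0.019 [[0.17, 0.14, 1.81, 0.47, 0.46, 0.94]]
1 45 -0.08 [[0.12, -0.17, 1.96, 0.41, 0.63, 0.99]]
1 50 0.019 [[0.18, 0.16, 1.76, 0.34, 0.57, 1.07]]
1 50 -0.08 [[0.14, -0.13, 1.88, 0.31, 0.74, 1.09]]
-1 20 0.019 [[0.13, 0.2, 1.99, 2.25, 0.4, 2.31]]
-1 20 -0.08 [[0.04, -0.14, 2.25, 1.94, 0.43, 2.59]]
-1 25 0.019 [[0.14, 0.17, 1.97, 1.94, 0.31, 2.61]]
-1 25 -0.08 ('none', np.float64(7e-05), array([ 0.05, -0.18,  2.22,  1.6 ,  0.37,  2.93]))
-1 30 0.019 ('none', np.float64(0.00024), array([0.15, 0.16, 1.95, 1.62, 0.27, 2.93]))
-1 30 -0.08 [[0.07, -0.21, 2.17, 1.12, 0.38, -2.87]]
-1 35 0.019 [[0.15, 0.14, 1.91, 1.02, 0.3, -2.75]]
-1 35 -0.08 [[0.09, -0.21, 2.11, 0.79, 0.44, -2.53]]
-1 40 0.019 [[0.16, 0.14, 1.86, 0.68, 0.37, -2.41]]
-1 40 -0.08 [[0.1, -0.19, 2.04, 0.56, 0.53, -2.3]]
-1 45 0.019 [[0.17, 0.14, 1.81, 0.47, 0.46, -2.2]]
-1 45 -0.08 [[0.12, -0.17, 1.96, 0.41, 0.63, -2.15]]
-1 50 0.019 [[0.18, 0.16, 1.76, 0.34, 0.57, -2.07]]
-1 50 -0.08 [[0.14, -0.13, 1.88, 0.31, 0.74, -2.05]]
```

```bash
cat > go.py <<'E'
from kin import *
from station import readout
C=np.array([.622,.1995,.085])
def delta(p,Rt,p0=None,R0=None):
    if p0 is None:
        o=readout.observe();p0=o["ee_pos"];R0=R.from_quat(o["eef_rot"])
    print("turn",((R0.inv()*Rt).as_rotvec()/2).round(4),"shift",(R0.inv().apply(np.array(p)-p0)/.25).round(4))
E
python3 - <<'E'
from go import *
o=readout.observe();print(o["ee_pos"],o["qpos"].round(3))
Rt=tool(.462,np.radians(40));z=Rt.as_matrix()[:,2]
pre=C-.075*z+[0,0,.06];delta(pre,Rt)
N=np.array([.469,-.29,.045]);
for f,yaw,pd in((1,-.069,110),(-1,-.069+np.pi,70)):
  for hgt in(0,.06,.15):
    Rn=tool(yaw,np.radians(pd),f);o,b=ik(N+[0,0,hgt]+.024*Rn.as_matrix()[:,2],Rn,25);print(f,pd,[x.round(2).tolist() for x in o] or b)
E
```

```text
[ 0.44881982 -0.000794    0.33025303] [-0.305 -0.519  1.758  0.354  1.518  0.847]
turn [-0.0023  0.177   0.0027] shift [ 0.3798 -0.4031  0.848 ]
1 110 [[-0.55, 0.52, 1.3, -0.16, 1.63, 1.11]]
1 110 [[-0.55, 0.45, 1.27, -0.16, 1.73, 1.09]]
1 110 [[-0.55, 0.38, 1.17, -0.17, 1.9, 1.06]]
-1 70 [[-0.55, 0.52, 1.3, -0.16, 1.63, 1.11]]
-1 70 [[-0.55, 0.45, 1.27, -0.16, 1.73, 1.09]]
-1 70 [[-0.55, 0.38, 1.17, -0.17, 1.9, 1.06]]
```

jog_arm:
  rows:
    - [0, 0.06, 0, 0.08, -0.08, 0.17, 1]
    - [0, 0.11, 0, 0.16, -0.16, 0.34, 1]
    - [0, 0.177, 0, 0.24, -0.24, 0.51, 1]
    - [0, 0.177, 0, 0.32, -0.33, 0.68, 1]
    - [0, 0.177, 0, 0.38, -0.403, 0.848, 1]

```text
t: 2.2
ee_pos: [0.5725, 0.1776, 0.1939]
eef_rot: [0.881, 0.213, 0.411, -0.099]
ft_force: [1.3, -0.6, 1.2]
finger_gap: 1.006
grip_force: 0.0
```

jog_arm:
  rows:
    - [0, 0, 0, 0, 0, 0, 1]
    - [0, 0, 0, 0, 0, 0, 1]

```text
t: 2.45
ee_pos: [0.5721, 0.1756, 0.1951]
eef_rot: [0.881, 0.212, 0.411, -0.099]
ft_force: [-0.9, 0.2, -0.0]
finger_gap: 1.003
grip_force: 0.0
```

Run:
```python
from go import *
from station import cams
import cv2
o=readout.observe();print(o["ee_pos"].round(4),o["qpos"].round(3))
m=cams.camera_model("wrist");cv2.imwrite("pics/w1.png",cams.grab_frame("wrist")[:,:,::-1])
from h import proj,cov,pose
Cs=[(a,b,c) for a in(-1,1) for b in(-1,1) for c in(1,)]
print(proj(m,pose(.622,.1995,.462,cov(.11,Cs))).round(1))
Rt=tool(.462,np.radians(40));z=Rt.as_matrix()[:,2]
delta(C-.075*z,Rt)
```

```text
[0.5721 0.1756 0.1951] [ 0.107 -0.259  1.965  0.47   0.65   0.945]
[[353.3 312.3]
 [284.7 311.6]
 [364.  215. ]
 [275.4 214.2]]
turn [-0.0033 -0.0012  0.0035] shift [-0.1977  0.0009  0.1547]
```

View pics/w1.png

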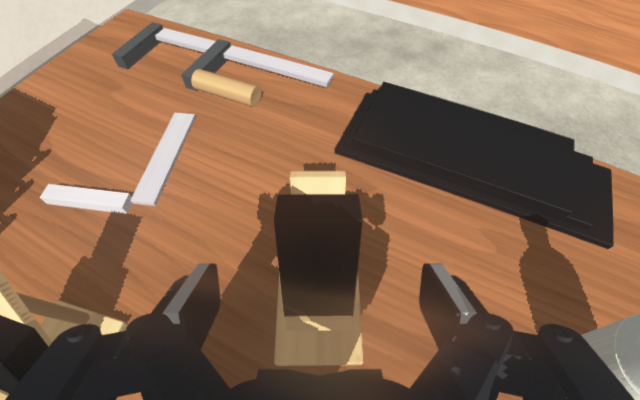

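The wrist view shows the cover centred between the fingers, spanning (276–361, 194–315), which matches the prediction within a few pixels. I'm going in.

jog_arm:
  rows:
    - [-0.003, 0, 0.003, -0.1, 0, 0.08, 1]
    - [-0.003, 0, 0.003, -0.198, 0, 0.155, 1]
    - [-0.003, 0, 0.003, -0.198, 0, 0.28, 1]
    - [-0.003, 0, 0.003, -0.198, 0, 0.42, 1]
    - [-0.003, 0, 0.003, -0.198, 0, 0.55, 1]

```text
t: 3.12
ee_pos: [0.6392, 0.208, 0.07]
eef_rot: [0.881, 0.207, 0.413, -0.097]
ft_force: [0.1, 0.9, 0.5]
finger_gap: 0.999
grip_force: 0.0
```

jog_arm:
  rows:
    - [0, 0, 0, 0, 0, 0, 1]
    - [0, 0, 0, 0, 0, 0, 1]

```text
t: 3.38
ee_pos: [0.6379, 0.2079, 0.0701]
eef_rot: [0.882, 0.207, 0.413, -0.097]
ft_force: [0.2, 0.7, -0.6]
finger_gap: 0.996
grip_force: 0.0
```

Run:
```python
from go import *
from station import cams
import cv2
Rt=tool(.462,np.radians(40));z=Rt.as_matrix()[:,2]
delta(C+.024*z,Rt)
a=cams.grab_frame("side")[:,:,::-1];b=cams.grab_frame("wrist")[:,:,::-1]
cv2.imwrite("pics/g1.png",np.hstack([cv2.resize(a[110:220,295:405],(400,400)),cv2.resize(b[:, 120:520],(400,400))]))
```

```text
turn [ 0.0001 -0.0017 -0.    ] shift [-0.0006  0.0016  0.0028]
```

View pics/g1.png

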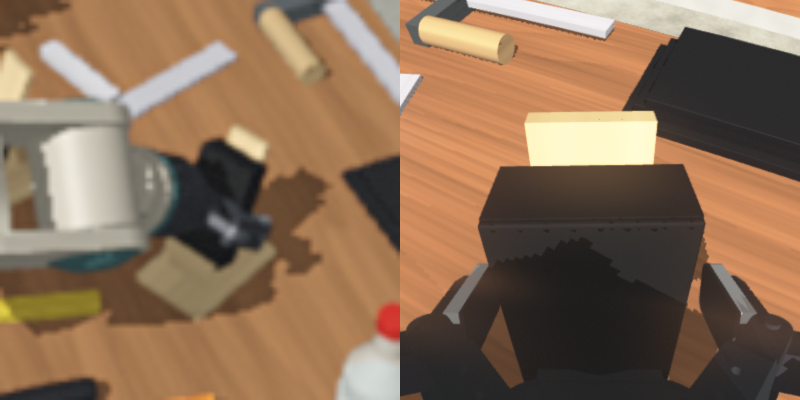

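The cover sits squarely between the pads in the wrist view. I'll close on it.

jog_arm:
  rows:
    - [0, 0, 0, 0, 0, 0, -1]
    - [0, 0, 0, 0, 0, 0, -1]
    - [0, 0, 0, 0, 0, 0, -1]
    - [0, 0, 0, 0, 0, 0, -1]
    - [0, 0, 0, 0, 0, 0, -1]

```text
t: 4.1
ee_pos: [0.6375, 0.2082, 0.0696]
eef_rot: [0.882, 0.207, 0.413, -0.097]
ft_force: [-8.9, -4.7, 8.4]
finger_gap: 0.691
grip_force: 61.4
```

jog_arm:
  rows:
    - [0, 0, 0, 0, 0, 0, -1]
    - [0, 0, 0, 0, 0, 0, -1]
    - [0, 0, 0, 0, 0, 0, -1]
    - [0, 0, 0, 0, 0, 0, -1]
    - [0, 0, 0, 0, 0, 0, -1]

```text
t: 4.72
ee_pos: [0.6375, 0.2082, 0.0696]
eef_rot: [0.882, 0.207, 0.413, -0.097]
ft_force: [-9.1, -4.9, 8.1]
finger_gap: 0.692
grip_force: 61.4
```

jog_arm:
  rows:
    - [0, 0, 0, 0.03, 0, -0.01, -1]
    - [0, 0, 0, 0.06, 0, -0.022, -1]
    - [0, 0, 0, 0.09, 0, -0.035, -1]
    - [0, 0, 0, 0.07, 0, -0.11, -1]
    - [0, 0, 0, 0.1, 0, -0.22, -1]

```text
t: 5.35
ee_pos: [0.6131, 0.1966, 0.1222]
eef_rot: [0.882, 0.207, 0.411, -0.097]
ft_force: [0.1, -0.1, -0.3]
finger_gap: 0.698
grip_force: 64.7
```

jog_arm:
  rows:
    - [0, 0, 0, 0.1, 0, -0.09, -1]
    - [0, 0, 0, 0.2, 0, -0.18, -1]
    - [0, 0, 0, 0.3, 0, -0.25, -1]
    - [0, 0, 0, 0.46, 0, -0.386, -1]
    - [0, 0, 0, 0.46, 0, -0.386, -1]

```text
t: 5.98
ee_pos: [0.6154, 0.1967, 0.2809]
eef_rot: [0.88, 0.207, 0.417, -0.097]
ft_force: [-0.3, -0.5, -0.6]
finger_gap: 0.697
grip_force: 64.7
```

Run:
```python
from go import *
from station import cams
import cv2
a=cams.grab_frame("scene")[:,:,::-1];b=cams.grab_frame("wrist")[:,:,::-1]
o=readout.observe();print(o["ee_pos"].round(4),o["qpos"].round(3),o["grip_force"],o["finger_gap"])
cv2.imwrite("pics/l1.png",np.hstack([cv2.resize(a[120:320,240:440],(400,400)),cv2.resize(b[:, 120:520],(400,400))]))
Rn=tool(-.069,np.radians(110));z=Rn.as_matrix()[:,2]
N=np.array([.469,-.29,.045]);delta(N+[0,0,.12]+.024*z,Rn)
R0=R.from_quat(o["eef_rot"]);print((R0.inv()*Rn).magnitude())
# waypoint: same place, full rotation
```

```text
[0.6138 0.1966 0.2738] [ 0.149 -0.188  1.746  0.349  0.765  1.109] 64.65390264987946 0.6977970589343936
turn [-0.0736 -0.597   0.2729] shift [-1.3099  1.4668 -0.7498]
1.321086920412086
```

View pics/l1.png

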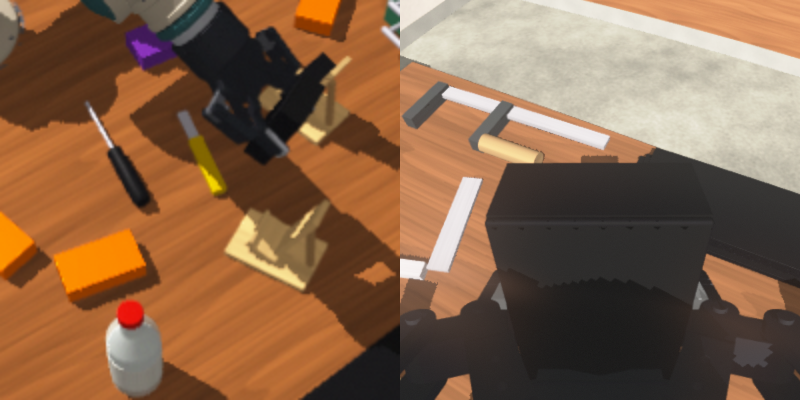

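The cover is held square, and the short cover, rest and bottle are undisturbed. Next is the carry.

Run:
```python
from go import *
from scipy.spatial.transform import Slerp
o=readout.observe();R0=R.from_quat(o["eef_rot"]);Rn=tool(-.069,np.radians(110))
S=Slerp([0,1],R.concatenate([R0,Rn]))
p1=np.array([.50,.06,.29]);R1=S(.5)
delta(p1,R1);z=Rn.as_matrix()[:,2]
p2=np.array([.469,-.29,.165])+.024*z;print(p2)
delta(p2,Rn,p1,R1);
for p,r in((p1,R1),(p2,Rn)):print(ik(p,r,q0=o["qpos"])[1])
```

```text
turn [-0.0368 -0.2985  0.1365] shift [-0.3675  0.2857 -0.5414]
[ 0.46081105 -0.28943406  0.14244738]
turn [-0.0368 -0.2985  0.1365] shift [-0.5357  1.3852  0.3476]
(np.float64(1.211751325000401e-25), array([-0.03130696, -0.21536038,  1.55831247,  0.13863022,  1.55921128,
        1.36909214]))
(np.float64(2.899767887265402e-29), array([-0.54750058,  0.40033954,  1.20941411, -0.16414088,  1.84084421,
        1.07310156]))
```

jog_arm:
  rows:
    - [-0.009, -0.07, 0.034, -0.07, 0.05, -0.12, -1]
    - [-0.018, -0.15, 0.068, -0.15, 0.11, -0.24, -1]
    - [-0.028, -0.225, 0.1, -0.25, 0.19, -0.38, -1]
    - [-0.037, -0.298, 0.137, -0.367, 0.286, -0.54, -1]
    - [-0.037, -0.298, 0.137, -0.367, 0.286, -0.54, -1]

```text
t: 6.7
ee_pos: [0.5003, 0.0585, 0.2889]
eef_rot: [0.987, 0.09, 0.125, -0.054]
ft_force: [0.3, -0.2, -0.6]
finger_gap: 0.696
grip_force: 64.7
```

jog_arm:
  rows:
    - [-0.009, -0.07, 0.034, -0.1, 0.22, 0, -1]
    - [-0.018, -0.15, 0.068, -0.2, 0.45, 0, -1]
    - [-0.028, -0.225, 0.1, -0.3, 0.7, 0.1, -1]
    - [-0.037, -0.298, 0.137, -0.4, 0.85, 0.15, -1]
    - [-0.037, -0.298, 0.137, -0.45, 0.95, 0.2, -1]

```text
t: 7.32
ee_pos: [0.4507, -0.185, 0.1866]
eef_rot: [0.984, -0.035, -0.177, -0.007]
ft_force: [0.7, 0.2, -1.1]
finger_gap: 0.698
grip_force: 64.9
```

Run:
```python
from go import *
o=readout.observe();print(o["ee_pos"].round(4),o["grip_force"],o["t"])
Rn=tool(-.069,np.radians(110));z=Rn.as_matrix()[:,2]
delta(np.array([.469,-.29,.045])+[0,0,.12]+.024*z,Rn)
```

```text
[ 0.4507 -0.185   0.1866] 64.87583354115486 7.325
turn [-0.0015  0.0036 -0.0007] shift [0.127  0.4142 0.1401]
```

jog_arm:
  rows:
    - [-0.0015, 0.0036, 0, 0.06, 0.2, 0.07, -1]
    - [-0.0015, 0.0036, 0, 0.127, 0.414, 0.14, -1]
    - [-0.0015, 0.0036, 0, 0.127, 0.414, 0.14, -1]
    - [-0.0015, 0.0036, 0, 0.127, 0.414, 0.14, -1]

```text
t: 7.82
ee_pos: [0.4618, -0.2878, 0.1469]
eef_rot: [0.985, -0.034, -0.17, -0.005]
ft_force: [-0.1, 0.7, -0.6]
finger_gap: 0.697
grip_force: 65.0
```

Run:
```python
from go import *
from station import cams
import cv2
a=cv2.imread("pics/side1.png")
o=readout.observe();print(o["ee_pos"].round(4),R.from_quat(o["eef_rot"]).as_matrix().round(3).tolist(),o["qpos"].round(3))
b=cams.grab_frame("scene")[:,:,::-1];c=cams.grab_frame("side")[:,:,::-1]
cv2.imwrite("pics/scene2.png",b);cv2.imwrite("pics/side2.png",c)
r=lambda i,x,y,w,h:cv2.resize(i[y:y+h,x:x+w],(400,300) ,interpolation=cv2.INTER_CUBIC)
cv2.imwrite("pics/n1.png",np.vstack([np.hstack([r(a,334,275,80,60),r(b,150,225,100,75)]),np.hstack([r(c,320,240,100,75),r(cv2.imread("pics/scene0.png"),152,257,80,60)])]))
from h import proj,M
Cc=np.array([.469,-.29,.165]);P=R.from_euler('z',-.069).apply(np.array([[-1,1,1],[-1,-1,1],[1,-1,1],[1,1,1],[-1,1,-1],[-1,-1,-1],[1,-1,-1],[1,1,-1]])*[.055,.03,.015])+Cc
for n in M:print(n,proj(M[n],P).round(1).tolist())
```

```text
[ 0.4618 -0.2878  0.1469] [[0.94, -0.069, -0.335], [-0.066, -0.998, 0.022], [-0.336, 0.001, -0.942]] [-0.545  0.392  1.21  -0.162  1.843  1.075]
scene [[180.7, 241.8], [157.2, 252.7], [172.6, 291.0], [197.1, 279.2], [184.0, 247.8], [161.0, 258.5], [176.3, 296.1], [200.3, 284.5]]
side [[356.2, 276.6], [364.2, 296.5], [404.3, 286.0], [395.3, 266.7], [355.3, 282.4], [363.1, 302.2], [402.5, 291.8], [393.7, 272.7]]
```

View pics/n1.png

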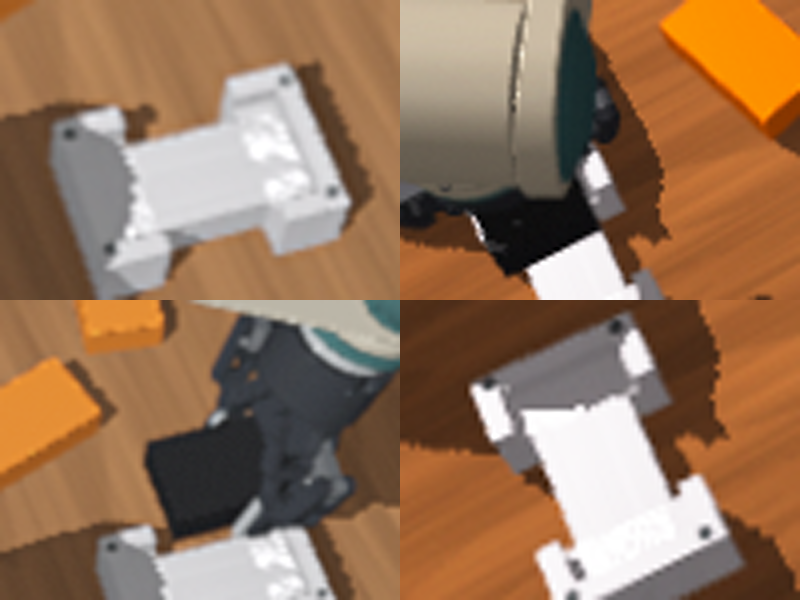

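Run:
```python
from h import *
from go import *
s,d=M["scene"],M["side"]
S=(s,NEST[[1,2,3,0]],[(166.4,274.5),(185.4,320),(217.4,304.4),(197.2,259.5)])
D=(d,NEST[[0,2,3]],[(344.4,299.5),(404,314),(392,288)])
print(fit([S],[.47,-.29,-.07])[0].round(4));print(fit([D],[.47,-.29,-.07]));n,_=fit([S,D],[.47,-.29,-.07]);print(n,_)
o=readout.observe();p0=o["ee_pos"];R0=R.from_quat(o["eef_rot"])
Q=[(s,[(1,-1,-1),(1,1,-1)],[(177.5,293.75),(200,283)]),(d,[(-1,1,1),(-1,-1,-1)],[(356.7,278),(363.2,299.5)])]
Cc=p0-.024*R0.as_matrix()[:,2];print("cover now",Cc)
for m,P,u in Q:print(proj(m,R.from_euler('z',-.069).apply(np.array(P)*[.055,.03,.015])+Cc)-u)
```

```text
[ 0.4689 -0.2903 -0.0684]
(array([ 0.46723534, -0.29278966, -0.06601432]), array([ 0.6, -0. , -0. ,  0.9, -0.6, -0.8]))
[ 0.46831732 -0.29099196 -0.06843108] [-0.8 -0.1 -0.9  0.4  0.3 -0.4  0.  -0.1  0.8 -0.8 -0.   0.3 -0.5 -1.4]
cover now [ 0.47024376 -0.28801029  0.170961  ]
[[-0.89711059  1.34741179]
 [ 0.65011396  0.49871977]]
[[-0.15841029 -3.37598192]
 [ 0.25148869  0.76943284]]
```

Run:
```python
from go import *
Rn=tool(-.0685,np.radians(110));z=Rn.as_matrix()[:,2]
for h in(.066,.045):delta(np.array([.4683,-.291,h])+.024*z,Rn)
```

```text
turn [ 0.0013 -0.0043 -0.0004] shift [0.1328 0.011  0.3981]
turn [ 0.0013 -0.0043 -0.0004] shift [0.1609 0.0108 0.4773]
```

jog_arm:
  rows:
    - [0.0013, -0.0043, 0, 0.06, 0.01, 0.17, -1]
    - [0.0013, -0.0043, 0, 0.11, 0.011, 0.33, -1]
    - [0.0013, -0.0043, 0, 0.133, 0.011, 0.398, -1]
    - [0.0013, -0.0043, 0, 0.133, 0.011, 0.398, -1]
    - [0.0013, -0.0043, 0, 0.133, 0.011, 0.398, -1]

```text
t: 8.55
ee_pos: [0.4606, -0.292, 0.0454]
eef_rot: [0.984, -0.035, -0.173, -0.005]
ft_force: [0.7, -0.7, 0.7]
finger_gap: 0.695
grip_force: 65.0
```

Run:
```python
from go import *
from station import cams
import cv2
Rn=tool(-.0685,np.radians(110));z=Rn.as_matrix()[:,2]
for h in(.066,.055,.045):delta(np.array([.4683,-.291,h])+.024*z,Rn)
b=cams.grab_frame("scene")[:,:,::-1];c=cams.grab_frame("side")[:,:,::-1]
r=lambda i,x,y,w,h:cv2.resize(i[y:y+h,x:x+w],(400,300) ,interpolation=cv2.INTER_CUBIC)
cv2.imwrite("pics/n2.png",np.hstack([r(c,330,255,80,60),r(b,155,260,80,60)]))
```

```text
turn [ 0.0006 -0.0011 -0.0014] shift [ 0.0002 -0.0061  0.008 ]
turn [ 0.0006 -0.0011 -0.0014] shift [ 0.0152 -0.0062  0.0494]
turn [ 0.0006 -0.0011 -0.0014] shift [ 0.0288 -0.0063  0.087 ]
```

View pics/n2.png

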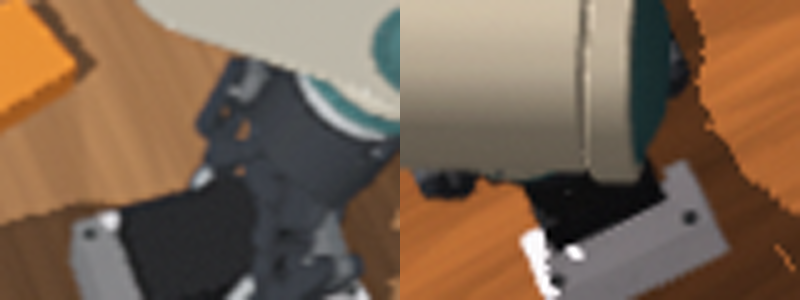

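The side view shows the cover's left edge at about x=118 in the crop, just inside the nest's end wall. The scene view shows it parallel to the +x wall. I'll lower it slowly while watching the force.

jog_arm:
  rows:
    - [0, -0.001, -0.001, 0.003, -0.006, 0.012, -1]
    - [0, -0.001, -0.001, 0.008, -0.006, 0.03, -1]
    - [0, -0.001, -0.001, 0.015, -0.006, 0.05, -1]
    - [0, -0.001, -0.001, 0.015, -0.006, 0.05, -1]

```text
t: 9.15
ee_pos: [0.4584, -0.2898, 0.0293]
eef_rot: [0.984, -0.034, -0.176, -0.007]
ft_force: [0.1, -0.3, -0.9]
finger_gap: 0.696
grip_force: 65.0
```

jog_arm:
  rows:
    - [0, 0, 0, 0.003, 0, 0.008, -1]
    - [0, 0, 0, 0.005, 0, 0.014, -1]
    - [0, 0, 0, 0.007, 0, 0.02, -1]
    - [0, 0, 0, 0.007, 0, 0.02, -1]

```text
t: 9.65
ee_pos: [0.4587, -0.29, 0.0247]
eef_rot: [0.984, -0.034, -0.175, -0.006]
ft_force: [-0.3, -0.3, -0.5]
finger_gap: 0.695
grip_force: 65.0
```

Run:
```python
from go import *
Rn=tool(-.0685,np.radians(110));z=Rn.as_matrix()[:,2]
delta(np.array([.4683,-.291,.045])+.024*z,Rn)
o=readout.observe();print(o["ee_pos"],o["ft_force"])
```

```text
turn [-0.0004  0.0016 -0.0003] shift [0.0086 0.0014 0.0064]
[ 0.45866747 -0.28997867  0.02469529] [-0.33732652 -0.28116346 -0.52370696]
```

jog_arm:
  rows:
    - [0, 0.001, 0, 0.006, 0, 0.005, -1]
    - [0, 0.001, 0, 0.009, 0.001, 0.007, -1]
    - [0, 0.001, 0, 0.009, 0.001, 0.007, -1]

```text
t: 10.02
ee_pos: [0.4602, -0.2904, 0.0223]
eef_rot: [0.984, -0.034, -0.174, -0.006]
ft_force: [-0.7, 0.8, -0.4]
finger_gap: 0.692
grip_force: 65.0
```

jog_arm:
  rows:
    - [0, 0, 0, 0.001, 0, 0.003, -1]
    - [0, 0, 0, 0.002, 0, 0.006, -1]
    - [0, 0, 0, 0.002, 0, 0.006, -1]

```text
t: 10.4
ee_pos: [0.4601, -0.2903, 0.0207]
eef_rot: [0.984, -0.034, -0.174, -0.006]
ft_force: [-0.1, -0.6, -0.9]
finger_gap: 0.697
grip_force: 65.0
```

jog_arm:
  rows:
    - [0, 0, 0, 0.001, 0, 0.003, -1]
    - [0, 0, 0, 0.002, 0, 0.006, -1]
    - [0, 0, 0, 0.002, 0, 0.006, -1]

```text
t: 10.78
ee_pos: [0.4602, -0.2904, 0.0195]
eef_rot: [0.984, -0.034, -0.174, -0.006]
ft_force: [-2.1, 0.9, 3.1]
finger_gap: 0.698
grip_force: 65.3
```

jog_arm:
  rows:
    - [0, 0, 0, 0.001, 0, 0.003, -1]
    - [0, 0, 0, 0.002, 0, 0.006, -1]
    - [0, 0, 0, 0.002, 0, 0.006, -1]

```text
t: 11.15
ee_pos: [0.4601, -0.2904, 0.0194]
eef_rot: [0.984, -0.034, -0.174, -0.006]
ft_force: [-5.6, 4.7, 11.5]
finger_gap: 0.695
grip_force: 66.1
```

Floor contact. I'm releasing it and backing off along the tool axis.

jog_arm:
  rows:
    - [0, 0, 0, 0, 0, 0, 1]
    - [0, 0, 0, 0, 0, 0, 1]
    - [0, 0, 0, 0, 0, 0, 1]
    - [0, 0, 0, 0, 0, 0, 1]
    - [0, 0, 0, 0, 0, 0, 1]

```text
t: 11.78
ee_pos: [0.46, -0.2903, 0.0175]
eef_rot: [0.984, -0.034, -0.174, -0.006]
ft_force: [0.2, 0.6, -0.5]
finger_gap: 0.999
grip_force: 0.0
```

jog_arm:
  rows:
    - [0, 0, 0, -0.02, 0, -0.06, 1]
    - [0, 0, 0, -0.04, 0, -0.15, 1]
    - [0, 0, 0, -0.08, 0, -0.3, 1]
    - [0, 0, 0, -0.15, 0, -0.5, 1]
    - [0, 0, 0, -0.25, 0.0, -0.75, 1]

```text
t: 12.4
ee_pos: [0.4654, -0.2905, 0.2126]
eef_rot: [0.984, -0.034, -0.174, -0.006]
ft_force: [0.2, -0.6, 0.5]
finger_gap: 0.998
grip_force: 0.0
```

jog_arm:
  rows:
    - [0, 0, 0, 0, -0.2, 0, 1]
    - [0, 0, 0, 0, -0.4, 0, 1]
    - [0, 0, 0, 0, -0.6, 0, 1]
    - [0, 0, 0, 0, -0.6, 0, 1]

```text
t: 12.9
ee_pos: [0.4766, -0.1385, 0.2121]
eef_rot: [0.984, -0.032, -0.173, -0.006]
ft_force: [-0.6, -0.6, -0.3]
finger_gap: 1.002
grip_force: 0.0
```

Run:
```python
from h import *
from go import *
b=cams.grab_frame("scene")[:,:,::-1];c=cams.grab_frame("side")[:,:,::-1]
r=lambda i,x,y,w,h,W=400,H=300:cv2.resize(i[y:y+h,x:x+w],(W,H) ,interpolation=cv2.INTER_CUBIC)
cv2.imwrite("pics/f1.png",np.vstack([np.hstack([r(c,334,275,80,60),r(b,152,257,80,60)]),np.hstack([r(c,120,60,320,240),r(b,140,110,320,240)])]))
P=R.from_euler('z',-.0685).apply(np.array([[-1,1,1],[-1,-1,1],[1,-1,1],[1,1,1]])*[.055,.03,.015])+[.4683,-.291,.045]
print((proj(M["side"],P)*5-[1670,1375]).round(0).tolist(),(proj(M["scene"],P)*5-[760,1285]).round(0).tolist())
```

```text
[[93.0, 121.0], [130.0, 217.0], [317.0, 166.0], [276.0, 73.0]] [[203.0, 35.0], [96.0, 86.0], [170.0, 265.0], [282.0, 210.0]]
```

View pics/f1.png

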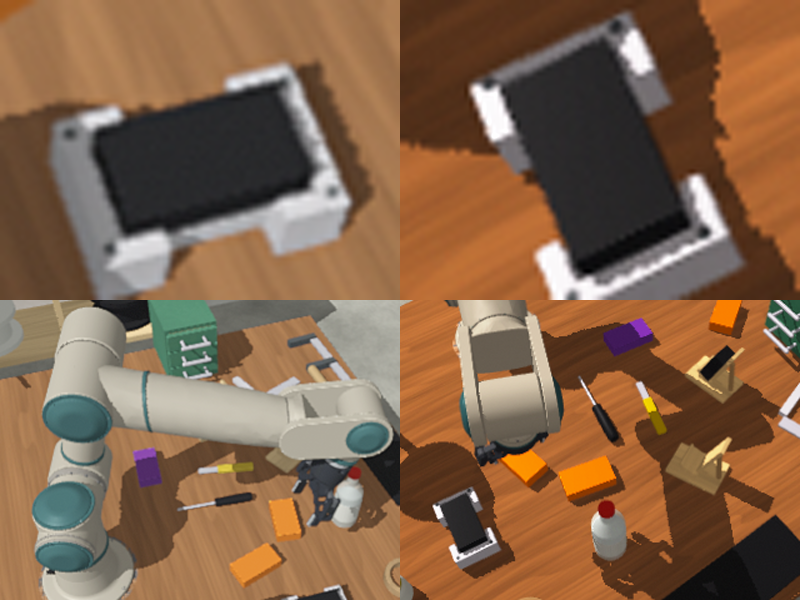

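The cover lies flat in the pocket with an even margin all round (side crop about (95–315, 85–235)). The short cover is still on its rest, and the bottle is upright.

```bash
python3 -c "
from station import finish_job
print(finish_job())"
```

```text
the job is handed in; nothing more can be done
None
```

The longer cover is in the nest pocket with its closed face up and the gripper clear of it; the short cover is still on its rest, the bottle is upright, and the job was handed in at about 13 s without the verdict being shown.

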